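# Sweep the tube offcuts into the scrap bay

## Robot

A 6-joint arm with a two-finger parallel gripper is mounted at the origin on a cart in front of the work surface, level with it; the furniture and walls round the work are solid. World frame = base frame: x ahead of the robot, y to its left, z up, the work surface at z = 0. Lengths are in mm, angles in degrees, forces in N, time in s.
With the tool pointing down it reaches from about 300 to 850 mm from the base axis. Payload 4.2 kg.
Tool frame: the origin (TCP) lies at the centre of the arm's flange, where the gripper is bolted on; the fingertips stand 191 mm ahead of it and the grasp point (between the pads) lies 172 mm ahead of it; z points along the fingers, y is the direction in which the jaws open and shut (so a half turn about z gives the same grasp; the last joint's range is limited). The gripper opens to 91 mm and grips with 3 to 60 N. Pads are 32 mm wide; open, the fingers measure 118 mm over their backs; the gripper's body (76 mm by 178 mm) begins 60 mm behind the grasp point.
Start: joints at [70.015, 18.312, 89.639, -0, 72.044, -1.146], TCP at [185.668, 544.197, 404.776] pointing down, gripper open.
Joint ranges: [-177.97, 177.97], [-48.28, 115.42], [12.27, 149.76], [-77.06, 257.06], [2.81, 150.46], [-146.56, 146.56]. Speed limits (degrees/s): [147.25, 147.25, 180, 180, 180, 180].

## Interface

Orientations are given as [roll, pitch, yaw] about the fixed x, y, z axes, in that order (R = Rz(yaw) Ry(pitch) Rx(roll)).
In Python, from workcell import status, vision, ticket gives the robot as it stands.
- The arm moves only by the shell command python3 -m jog 'ROWS' [FORCE]. ROWS is JSON, a list of rows, each a list of 7 numbers: the finger opening in m, from 0 to 0.0912, then the shift along the tool's x, y, z in m, then the turn, a rotation vector about the tool's x, y, z in rad. A call has 1 to 12 rows; each row shifts and turns the commanded pose from where the row before left it, along the tool's axes as they then stand; what a row does not reach is not made up. A row lasts 1/8 s, in which the tool goes at most 62.5 mm and 10.7 degrees, less where a joint would pass 70% of its speed; a pose out of reach is approached as far as the arm can. A call with a gripper value outside its range is refused whole. The fingers move at their own pace and stop on an object; FORCE is the grip in N (left out, the last holds). Time passes only in rows, so rows that do not move let the fingers close. It gives the time, the measured TCP pose, the force and the opening at its end, in the units of the state.
- status.state(): the state, without advancing time (a new reading comes with each control period).
- vision.grab_frame(name): name is "scene" or "top" or "wrist"; returns a dict with "color" (480x640x3 uint8, blue, green, red), "depth" (480x640 float32, mm along the optical axis (not along the pixel's ray), 0 where there is no reading), "fov_y" (degrees; the focal length in pixels is half the picture's height over the tangent of half this angle, whatever the lens; pixels are square), "cx", "cy" (the principal point, pixels), "pose" (4x4, takes a point from camera to world coordinates). Camera axes: x right, y down, z forward; pixel columns grow to the right and rows downward; lengths in mm; the calibration is good to about 2 mm. A picture is of the moment at which its call begins.
- ticket.job_done(): hands the job in, once; it reports no verdict.
Trained networks look in the newest picture that a camera, given by its name, has taken for a name from the list of things; names that differ only in an ending like _2 or _b are one class to them, and where a whole thing is asked for, a point or a joint stands for the part that bears it (a point fixed in the world has none). Each returns a list of dicts, best first, with "p" (0 to 1); they miss things now and then, are a little off and sometimes report something else, mostly with a low value. They report only what shows in the picture. A call takes as long as a camera call.
- vision.find_in(camera, label): "location" ([x, y, z] in mm, in world coordinates, good to about 4 mm: the middle of the surface that is visible of it).
- vision.silhouettes(camera, label): "pixels" (480x640 bool, what is visible of it).
The state is a dict: "time_s": time; "qpos": joint angles; "qvel": joint speeds; "effort": joint torques, N m; "ee_pos": TCP position; "ee_rot": TCP orientation; "force": force on the tool from outside, world axes, zero at the start; "torque": the same for the moment, N m; "gripper_width": finger opening in mm.
Only numpy, scipy, OpenCV 4.12 (cv2) and the standard library are available. Lean on these libraries where they do the work, as an engineer would, in place of code of your own. Each camera call takes 0.05 s, during which the arm holds its last target.

## Task

Clear the welding table: with the fingertips, sweep the two square-tube offcuts that lie in the middle of the table into the three-sided scrap bay, all the way in past its open side. Slide them steadily and flat on the table, without flicking, lifting or rolling them over, and leave the V-block, the clamping bolt, the stop disc and the copper nozzle just beyond them where they are.

Things in the scene. Friction and masses are not known exactly. Their poses are not given: they have to be found in the camera images.
- bay: Scrap bay: U-shaped steel fence fixed to the table, walls 30 mm high, 5 mm thick, no floor or sill. Origin on the table, centre of the clear inside, 220 mm (its x) by 160 mm (its y); z up. Inner faces: side walls x = -110 and +110 mm, back wall y = +80 mm. Open on its -y side, at y = -80 mm, which faces the robot's right (world -y) within 0.2 rad.
- bay_mouth (a point): Middle of the bay's open side, at table height, 80 mm along -y from the bay's origin; same axes as the bay.
- tube_1_center (a point): Centre of the longer offcut: dark square steel tube 110 mm long, 40 x 40 mm, about 0.3 kg, lying loose on the table; the centre is 20 mm above the table. Its y axis runs along the length, z up. At the start it lies along world x within 0.35 rad.
- tube_1_end_a (a point): Middle of the longer offcut's one end face, 55 mm along its +y from the centre.
- tube_1_end_b (a point): Middle of the longer offcut's other end face, 55 mm along its -y from the centre.
- tube_2_center (a point): Centre of the shorter offcut: dark square steel tube 80 mm long, 30 x 30 mm, about 0.15 kg, lying loose on the table; the centre is 15 mm above the table. Its y axis runs along the length, z up. At the start it lies along world x within 0.35 rad. Which offcut lies nearer the bay changes from start to start.
- tube_2_end_a (a point): Middle of the shorter offcut's one end face, 40 mm along its +y from the centre.
- tube_2_end_b (a point): Middle of the shorter offcut's other end face, 40 mm along its -y from the centre.
- v_block_1: Loose grey steel V-block, 50 x 50 x 30 mm, standing beyond the offcuts; to be left alone. Origin at the centre of its underside.
- bolt: Loose clamping bolt standing on its dark knurled head, 30 mm across, 56 mm high, beyond the offcuts; to be left alone. Origin at the centre of its underside.
- disc: Loose dark flat eccentric stop disc, 60 mm across, 12 mm high, lying beyond the offcuts; to be left alone. Origin at the centre of its underside.
- nozzle: Loose copper-coloured gas nozzle, 25 mm across, 58 mm high, standing beyond the offcuts; to be left alone. Origin at the centre of its underside.

How it is judged:
By the outcome, as a careful person would: the job done as asked, in the order asked, and still so for the second after the job is handed in, with the robot touching nothing.
It also fails if it takes over 72 s, if anything falls off the work surface, if the arm or the gripper's body presses on something with over 40 N, if the wrist force passes 120 N, or if a joint passes its speed limit or range.

## Working session

There is one attempt and no reset: what is moved stays moved. The work goes in short steps, Python scripts to look and compute and a shell command to move; the robot and the scene stay as the last step left them, time stands still between calls to the robot, and variables do not carry over. Pictures are saved under pics/ and viewed, and the job is handed in when it is done.

```bash
mkdir -p pics; ls
cat > h.py <<'E'
import numpy as np, cv2
from workcell import status, vision, ticket
def world(f,u,v):
    d=f["depth"][v,u].astype(float); fl=240/np.tan(np.radians(f["fov_y"]/2))
    P=np.stack([(u-f["cx"])*d/fl,(v-f["cy"])*d/fl,d,np.ones_like(d)],-1)
    return (P@np.array(f["pose"]).T)[...,:3]
E
python3 - <<'E'
from h import *
print(status.state())
for c in ("scene","top"):
    f=vision.grab_frame(c); cv2.imwrite(f"pics/{c}0.png",f["color"]); print(c,np.round(f["pose"],2).tolist(),f["fov_y"])
    for l in ["bay","tube_1_center","v_block_1","bolt","disc","nozzle"]:
        print(l,[(round(r["p"],2),np.round(r["location"]).tolist()) for r in vision.find_in(c,l)][:4])
E
```

```text
pics
{'time_s': 0.0, 'qpos': array([ 7.00131531e+01,  1.83520398e+01,  8.97076335e+01, -1.46720698e-03,
        7.20425976e+01, -1.14691235e+00]), 'qvel': array([0.02184889, 0.10897832, 0.00264046, 0.0071768 , 0.05776297,
       0.03547159]), 'effort': array([ 1.29083099e-03, -4.12456656e+01, -2.31976014e+01,  7.28784339e-02,
        4.55361174e-02, -1.49941784e-04]), 'ee_pos': array([185.63654096, 544.03138913, 403.90765697]), 'ee_rot': array([-1.79897722e+02, -6.52415397e-04,  1.61160519e+02]), 'force': array([ 0.11849393,  0.97957616, -0.33902068]), 'torque': array([ 0.02433452,  0.03427103, -0.01871095]), 'gripper_width': 91.01442785598172}
scene [[0.47, -0.59, 0.65, -115.26], [-0.88, -0.3, 0.36, -351.64], [-0.02, -0.74, -0.67, 741.56], [0.0, 0.0, 0.0, 1.0]] 45.72154292062256
bay [(0.85, [448.0, 349.0, 21.0])]
tube_1_center [(0.81, [492.0, -174.0, 41.0])]
v_block_1 [(0.91, [691.0, -26.0, 19.0])]
bolt [(0.67, [666.0, -146.0, 21.0])]
disc [(0.94, [646.0, 65.0, 13.0])]
nozzle [(0.94, [639.0, -255.0, 40.0])]
top [[-0.0, -1.0, 0.08, 486.43], [-1.0, 0.0, 0.01, 34.71], [-0.01, -0.08, -1.0, 1035.79], [0.0, 0.0, 0.0, 1.0]] 50.20956973002462
bay [(0.84, [422.0, 350.0, 27.0])]
tube_1_center [(0.78, [503.0, -168.0, 40.0])]
v_block_1 [(0.84, [694.0, -28.0, 24.0])]
bolt []
disc [(0.59, [652.0, 65.0, 12.0])]
nozzle [(0.72, [652.0, -249.0, 44.0])]
```

View pics/top0.png

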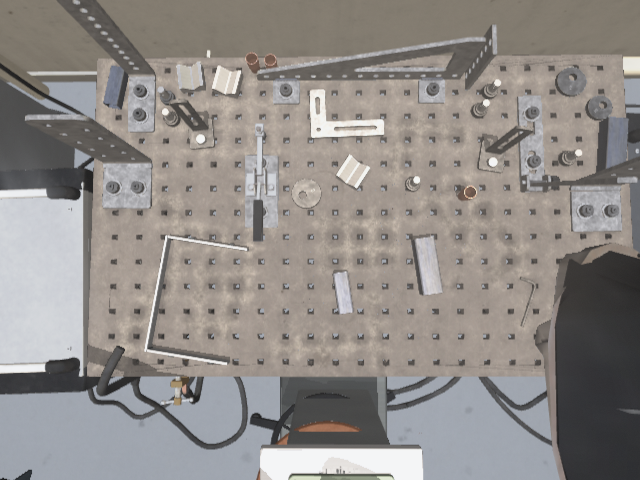

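View pics/scene0.png

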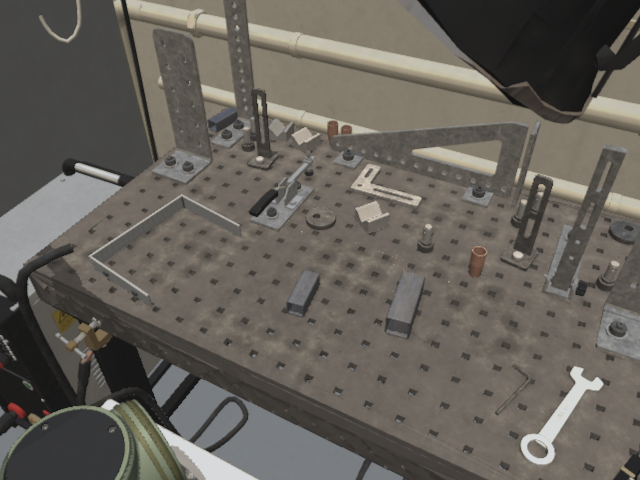

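```bash
cat >> h.py <<'E'
def rect(P):
    r=cv2.minAreaRect(np.float32(P[:,:2])); return [np.round(np.array(x),1).tolist() for x in (r[0],r[1],r[2],cv2.boxPoints(r))]
def tubes(c):
    f=vision.grab_frame(c)
    for l in ("tube_1_center","tube_2_center"):
        for r in vision.silhouettes(c,l):
            if r["p"]<.3: continue
            v,u=np.where(r["pixels"]); P=world(f,u,v); P=P[np.isfinite(P).all(1)]
            zt=np.percentile(P[:,2],90); T=P[P[:,2]>zt-6]
            print(c,l,round(r["p"],2),len(P),"ztop",round(zt,1),rect(T))
    return f
E
python3 - <<'E'
from h import *
f=tubes("top"); tubes("scene")
for r in vision.silhouettes("top","bay"):
    v,u=np.where(r["pixels"]); P=world(f,u,v); T=P[(P[:,2]>20)&(P[:,2]<40)]
    print("bay",r["p"],len(T),rect(T))
f=vision.grab_frame("top");v,u=np.mgrid[:480,:640]; P=world(f,u.ravel(),v.ravel()); uv=np.c_[u.ravel(),v.ravel()]
# wall points
for name,(u0,u1,v0,v1) in dict(bayall=(135,255,228,370)).items():
    m=(uv[:,0]>u0)&(uv[:,0]<u1)&(uv[:,1]>v0)&(uv[:,1]<v1)&(P[:,2]>24)&(P[:,2]<36)
    print(name,m.sum(),rect(P[m]))
m=(P[:,1]>0)&(P[:,1]<450)&(P[:,0]>250)&(P[:,0]<650)&(P[:,2]>50)
print("tall",m.sum(),P[m].min(0),P[m].max(0))
m&=P[:,0]<560; print("tall x<560",m.sum(),m.any() and (P[m].min(0),P[m].max(0)))
b=lambda l:[np.round(r["location"]).tolist() for r in vision.find_in("top",l)[:1]]
print(P[(abs(P[:,0]-300)<40)&(abs(P[:,1])<100)][:,2].mean())
E
```

```text
top tube_1_center 0.85 1440 ztop 40.8 [[491.9, -78.1], [109.7, 224.8], 8.3, [[421.3999938964844, 25.299999237060547], [453.70001220703125, -197.1999969482422], [562.2999877929688, -181.5], [530.0, 41.0]]]
top tube_2_center 0.96 626 ztop 31.3 [[451.1, 4.1], [80.3, 48.0], 10.0, [[407.3999938964844, 20.700000762939453], [415.70001220703125, -26.5], [494.79998779296875, -12.5], [486.3999938964844, 34.70000076293945]]]
scene tube_1_center 0.84 1646 ztop 42.1 [[220.7, -241.5], [705.5, 48.9], 14.2, [[-127.19999694824219, -304.20001220703125], [-115.30000305175781, -351.6000061035156], [568.7000122070312, -178.89999389648438], [556.7000122070312, -131.39999389648438]]]
bay 0.98 884 [[440.1, 284.5], [165.3, 235.6], 80.8, [[310.6000061035156, 221.8000030517578], [543.0999755859375, 184.10000610351562], [569.5, 347.20001220703125], [337.0, 384.8999938964844]]]
bayall 825 [[439.7, 285.1], [165.2, 230.3], 81.0, [[313.0, 221.60000610351562], [540.5, 185.5], [566.4000244140625, 348.6000061035156], [338.8999938964844, 384.70001220703125]]]
tall 1731 [486.42577045  34.70646669  52.50898333] [ 649.81127998  169.17568998 1035.7911776 ]
tall x<560 1331 (array([486.42577045,  34.70646669,  55.59813398]), array([ 559.56593025,  168.13761012, 1035.7911776 ]))
-11.795633167661885
```

```bash
python3 - <<'E'
import re
s=open('h.py').read()
s=s.replace("P=world(f,u,v); P=P[np.isfinite(P).all(1)]","k=cv2.erode(r['pixels'].astype(np.uint8),np.ones((2,2)));P=world(f,u,v); P=P[(f['depth'][v,u]>0)&(P[:,2]<60)&(P[:,2]>0)]")
s=s.replace("T=P[P[:,2]>zt-6]","T=P[P[:,2]>zt-6]; T=T[np.linalg.norm(T[:,:2]-np.median(T[:,:2],axis=0),axis=1)<70]")
open('h.py','w').write(s)
E
python3 - <<'E'
from h import *
f=tubes("top"); tubes("scene")
v,u=np.mgrid[:480,:640]; u=u.ravel();v=v.ravel();ok=f["depth"][v,u]>0; u=u[ok];v=v[ok];P=world(f,u,v)
for z0,z1 in ((15,60),(60,90),(90,400)):
  m=(P[:,1]>60)&(P[:,1]<400)&(P[:,0]>480)&(P[:,0]<720)&(P[:,2]>z0)&(P[:,2]<z1)&((P[:,1]<180)|(P[:,0]>570))
  print("clamp",z0,m.sum(),m.any() and (P[m].min(0).round(),P[m].max(0).round()))
m=(P[:,1]>60)&(P[:,1]<180)&(P[:,0]>480)&(P[:,0]<560)&(P[:,2]>15)
print(m.any() and (P[m].min(0),P[m].max(0)))
m=(abs(P[:,0]-330)<30)&(abs(P[:,1])<100);print("table z",np.median(P[m][:,2]))
E
```

```text
top tube_1_center 0.64 1332 ztop 40.8 [[505.1, -169.3], [109.6, 40.7], 8.3, [[447.8999938964844, -157.0], [453.79998779296875, -197.3000030517578], [562.2999877929688, -181.5], [556.4000244140625, -141.1999969482422]]]
top tube_2_center 0.87 641 ztop 31.1 [[452.4, -3.8], [79.9, 29.7], 7.8, [[410.79998779296875, 5.5], [414.79998779296875, -23.899999618530273], [494.1000061035156, -13.100000381469727], [490.0, 16.299999237060547]]]
scene tube_1_center 0.83 1658 ztop 41.9 [[507.0, -169.2], [112.1, 40.3], 8.0, [[448.70001220703125, -157.10000610351562], [454.29998779296875, -197.0], [565.2999877929688, -181.3000030517578], [559.7000122070312, -141.5]]]
scene tube_2_center 0.73 930 ztop 32.0 [[455.2, -4.0], [82.6, 30.2], 8.6, [[412.20001220703125, 4.800000190734863], [416.6000061035156, -25.0], [498.29998779296875, -12.699999809265137], [493.79998779296875, 17.100000381469727]]]
clamp 15 529 (array([552.,  64.,  15.]), array([720., 400.,  60.]))
clamp 60 389 (array([552., 151.,  60.]), array([720., 399.,  90.]))
clamp 90 383 (array([716., 385.,  90.]), array([720., 400., 301.]))
(array([551.80536659, 150.76185031,  57.03087613]), array([559.50407016, 168.27214891,  64.62975859]))
table z -1.3215412748406834
```

```bash
python3 -m jog '[[0.04,0,0,0,0,0,0.1833],[0.04,0,0,0,0,0,0.1833],[0.04,0,0,0,0,0,0.1833],[0.04,0,0,0,0,0,0.1833],[0.04,0,0,0,0,0,0.1833],[0.04,0,0,0,0,0,0.1833]]'
python3 -m jog '[[0.04,-0.03,0.009,0,0,0,0],[0.04,-0.05,0.015,0,0,0,0],[0.04,-0.05,0.015,0,0,0,0],[0.04,-0.05,0.015,0,0,0,0],[0.04,-0.05,0.015,0,0,0,0],[0.04,-0.05,0.015,0,0,0,0],[0.04,-0.05,0.015,0,0,0,0],[0.04,-0.05,0.015,0,0,0,0],[0.04,-0.05,0.015,0,0,0,0],[0.04,-0.05,0.015,0,0,0,0],[0.04,-0.05,0.015,0,0,0,0],[0.04,-0.05,0.015,0,0,0,0]]'
```

```text
time_s: 2.15
ee_pos: [185.7, 544.2, 404.8]
ee_rot: [180.0, -0.0, 97.8]
force: [0.4, -0.9, 0.1]
gripper_width: 39.9
time_s: 3.65
ee_pos: [440.5, -7.0, 405.0]
ee_rot: [179.9, -0.0, 98.1]
force: [0.1, -0.1, -0.0]
gripper_width: 39.6
```

```bash
python3 -m jog '[[0.04,-0.03,0.0065,0,0,0,0],[0.04,-0.03,0.0065,0,0,0,0],[0.04,0,0,0.04,0,0,0],[0.04,0,0,0.05,0,0,0],[0.04,0,0,0.05,0,0,0],[0.04,0,0,0.035,0,0,0],[0.04,0,0,0.015,0,0,0],[0.04,0,0,0,0,0,0]]'
python3 - <<'E'
from h import *
for c in ("scene","wrist"):
    f=vision.grab_frame(c); cv2.imwrite(f"pics/{c}1.png",f["color"])
print(status.state()["ee_pos"])
E
```

```text
time_s: 4.65
ee_pos: [461.3, -62.8, 213.8]
ee_rot: [-179.9, -0.1, 98.1]
force: [-0.1, 0.3, 0.5]
gripper_width: 40.1
[461.89624598 -62.88966582 215.29487601]
```

View pics/scene1.png

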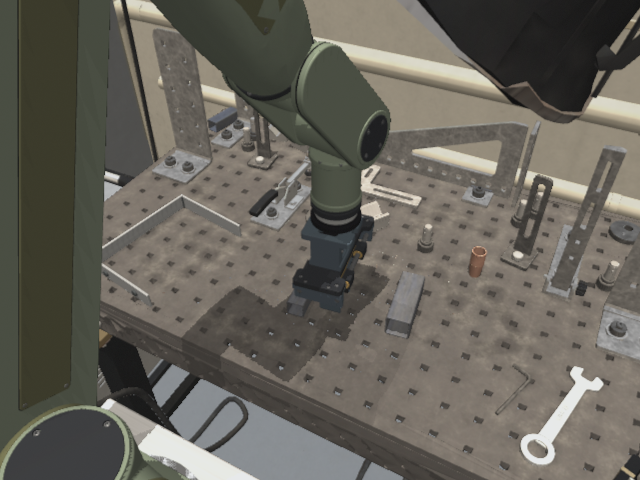

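View pics/wrist1.png

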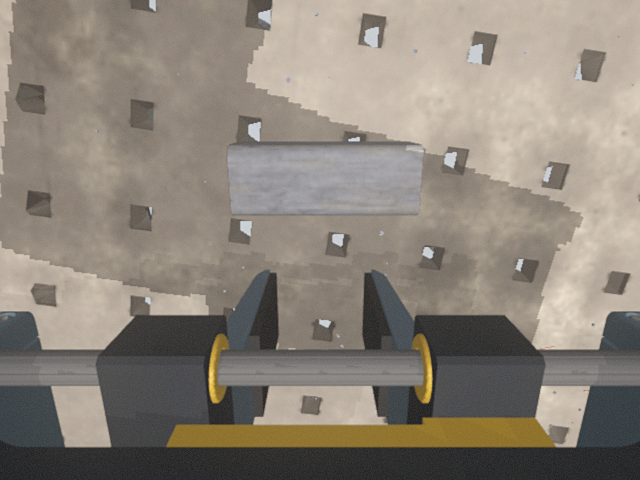

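```bash
python3 -m jog '[[0.04,0,0,0.010,0,0,0],[0.04,0,0,0.005,0,0,0],[0.04,0.008,0,0,0,0,0],[0.04,0.008,0,0,0,0,0],[0.04,0.004,0,0,0,0,0],[0.04,0.003,0,0,0,0,0],[0.04,0.003,0,0,0,0,0],[0.04,0.003,0,0,0,0,0],[0.04,0.003,0,0,0,0,0],[0.04,0.003,0,0,0,0,0],[0.04,0.004,0,0,0,0,0],[0.04,0.005,0,0,0,0,0]]'
python3 - <<'E'
from h import *
f=vision.grab_frame("wrist"); cv2.imwrite(f"pics/wrist2.png",f["color"]); s=status.state();print(s["ee_pos"],s["force"])
E
```

```text
time_s: 6.25
ee_pos: [455.3, -19.1, 199.8]
ee_rot: [180.0, 0.0, 98.1]
force: [0.7, -1.5, 1.8]
gripper_width: 39.9
[455.17285611 -18.61475283 199.76953051] [ 0.92911928 -1.68087648 -0.47125972]
```

View pics/wrist2.png

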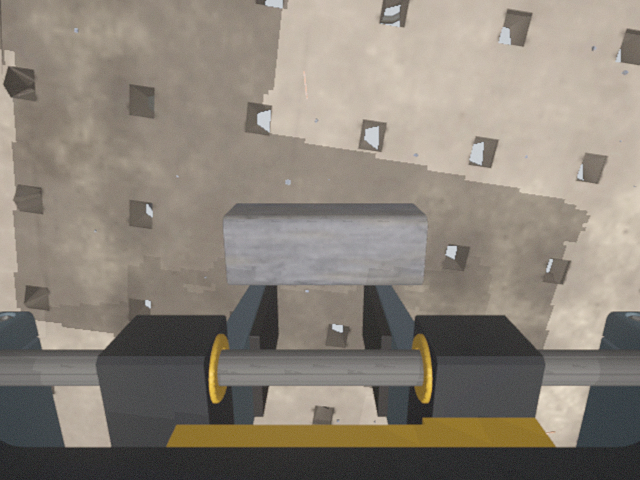

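```bash
python3 -m jog '[[0.04,0.005,0,0,0,0,0],[0.04,0.007,0,0,0,0,0],[0.04,0.009,0,0,0,0,0],[0.04,0.01,0,0,0,0,0],[0.04,0.01,0,0,0,0,0],[0.04,0.01,0,0,0,0,0],[0.04,0.01,0,0,0,0,0],[0.04,0.01,0,0,0,0,0],[0.04,0.01,0,0,0,0,0],[0.04,0.01,0,0,0,0,0],[0.04,0.01,0,0,0,0,0.01],[0.04,0.01,0,0,0,0,0.015]]'
python3 -m jog '[[0.04,0.01,0,0,0,0,0.015],[0.04,0.01,0,0,0,0,0.015],[0.04,0.01,0,0,0,0,0.015],[0.04,0.01,0,0,0,0,0.015],[0.04,0.01,0,0,0,0,0.015],[0.04,0.01,0,0,0,0,0.015],[0.04,0.01,0,0,0,0,0.015],[0.04,0.01,0,0,0,0,0.015],[0.04,0.009,0,0,0,0,0.015],[0.04,0.007,0,0,0,0,0.015],[0.04,0.005,0,0,0,0,0.01],[0.04,0.003,0,0,0,0,0.01]]'
python3 - <<'E'
from h import *
f=vision.grab_frame("wrist"); cv2.imwrite(f"pics/wrist3.png",f["color"]);f=vision.grab_frame("scene"); cv2.imwrite(f"pics/scene3.png",f["color"]); s=status.state();print(s["ee_pos"],s["force"],s["ee_rot"])
tubes("top")
E
```

```text
time_s: 7.8
ee_pos: [439.5, 91.3, 199.7]
ee_rot: [-180.0, -0.0, 96.7]
force: [-0.5, -1.9, 1.3]
gripper_width: 40.1
time_s: 9.3
ee_pos: [434.9, 194.7, 199.7]
ee_rot: [-180.0, 0.0, 86.9]
force: [-0.3, -1.1, 1.2]
gripper_width: 40.1
[434.99205418 194.67448431 199.7663406 ] [-0.08964187 -0.79734399  0.22923722] [ 1.79980679e+02 -2.98161529e-02  8.69546789e+01]
```

View pics/wrist3.png

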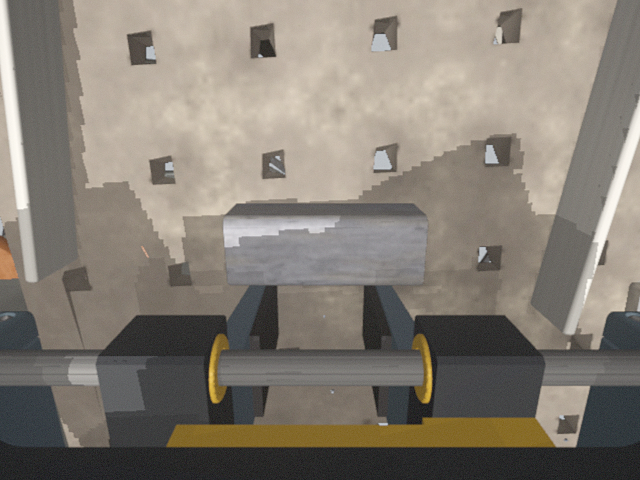

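View pics/scene3.png

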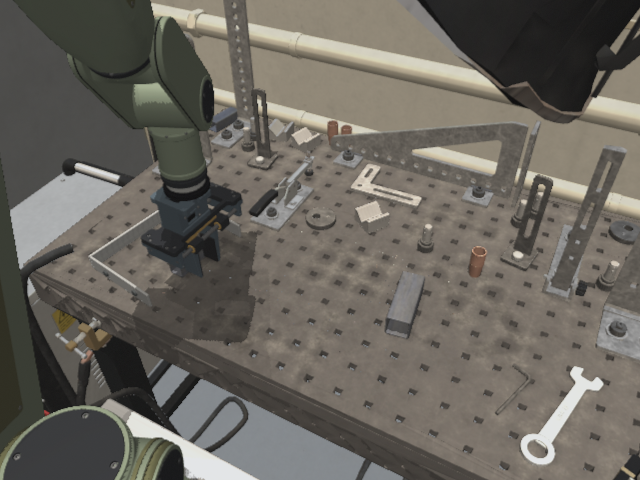

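```bash
python3 -m jog '[[0.04,0.004,0,0,0,0,0.01],[0.04,0.007,0,0,0,0,0.015],[0.04,0.009,0,0,0,0,0.015],[0.04,0.01,0,0,0,0,0.015],[0.04,0.01,0,0,0,0,0.015],[0.04,0.01,0,0,0,0,0.015],[0.04,0.01,0,0,0,0,0.015],[0.04,0.01,0,0,0,0,0.005],[0.04,0.01,0,0,0,0,0],[0.04,0.01,0,0,0,0,0],[0.04,0.007,0,0,0,0,0],[0.04,0.004,0,0,0,0,0]]'
python3 -m jog '[[0.04,0.002,0,0,0,0,0],[0.04,0,0,0,0,0,0]]'
python3 - <<'E'
from h import *
f=vision.grab_frame("wrist"); cv2.imwrite(f"pics/wrist4.png",f["color"])
E
```

```text
time_s: 11.05
ee_pos: [447.3, 295.0, 199.8]
ee_rot: [180.0, 0.0, 81.0]
force: [-0.2, -2.0, 1.1]
gripper_width: 39.9
time_s: 11.3
ee_pos: [447.6, 296.7, 199.7]
ee_rot: [180.0, -0.0, 80.9]
force: [0.3, -0.3, 0.4]
gripper_width: 40.1
```

View pics/wrist4.png

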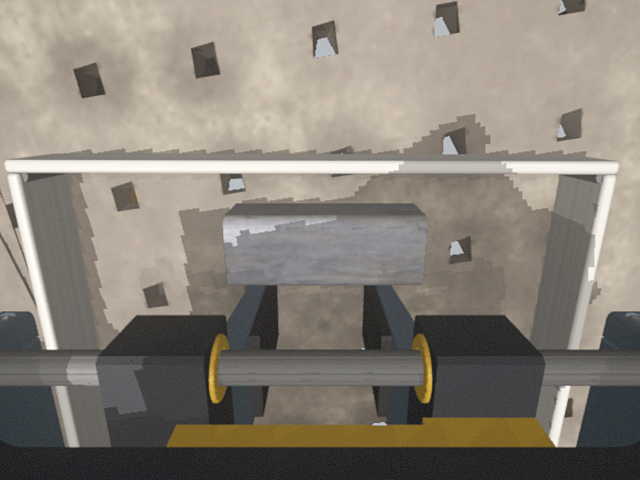

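```bash
python3 -m jog '[[0.04,-0.01,0,0,0,0,0],[0.04,-0.02,0,0,0,0,0],[0.04,-0.02,0,0,0,0,0],[0.04,0,0,-0.03,0,0,0],[0.04,0,0,-0.05,0,0,0],[0.06,0,0,-0.05,0,0,0],[0.06,0,0,0,0,0,-0.15],[0.06,0,0,0,0,0,-0.15]]'
python3 -m jog '[[0.06,-0.04,0.0005,0,0,0,0],[0.06,-0.05,0.0005,0,0,0,0],[0.06,-0.05,0.0005,0,0,0,0],[0.06,-0.05,0.0005,0,0,0,0],[0.06,-0.05,0.0005,0,0,0,0],[0.06,-0.05,0.0005,0,0,0,0],[0.06,-0.05,0.0005,0,0,0,0],[0.06,-0.05,0.0005,0,0,0,0],[0.06,-0.05,0.0005,0,0,0,0],[0.06,-0.0425,0.0015,0,0,0,0],[0.06,0,0,0,0,0,0]]'
python3 - <<'E'
from h import *
tubes("top");f=tubes("scene"); cv2.imwrite(f"pics/scene5.png",f["color"])
f=vision.grab_frame("wrist"); cv2.imwrite(f"pics/wrist5.png",f["color"])
E
```

```text
time_s: 12.35
ee_pos: [439.3, 245.7, 330.5]
ee_rot: [179.9, -0.0, 98.4]
force: [-0.8, -0.1, 0.7]
gripper_width: 59.8
time_s: 13.72
ee_pos: [513.0, -232.8, 329.3]
ee_rot: [-180.0, 0.0, 97.9]
force: [-0.1, 0.3, -0.2]
gripper_width: 59.7
top tube_1_center 0.83 1327 ztop 40.8 [[505.1, -169.5], [109.8, 40.4], 7.9, [[447.8999938964844, -157.10000610351562], [453.5, -197.10000610351562], [562.2999877929688, -181.89999389648438], [556.7000122070312, -141.89999389648438]]]
top tube_2_center 0.72 697 ztop 31.1 [[452.8, 327.7], [29.6, 78.1], 81.2, [[411.8999938964844, 319.0], [489.1000061035156, 307.1000061035156], [493.6000061035156, 336.3999938964844], [416.5, 348.29998779296875]]]
scene tube_1_center 0.71 1682 ztop 42.0 [[507.9, -169.3], [114.5, 40.1], 8.2, [[448.29998779296875, -157.60000610351562], [454.1000061035156, -197.39999389648438], [567.4000244140625, -181.0], [561.5999755859375, -141.1999969482422]]]
scene tube_2_center 0.87 770 ztop 31.6 [[455.4, 328.6], [32.0, 80.8], 81.4, [[413.1000061035156, 318.8999938964844], [492.8999938964844, 306.70001220703125], [497.70001220703125, 338.3999938964844], [417.8999938964844, 350.5]]]
```

View pics/wrist5.png

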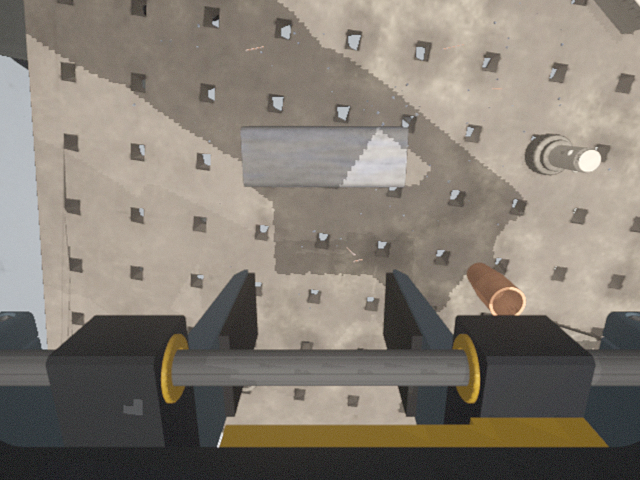

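View pics/scene5.png

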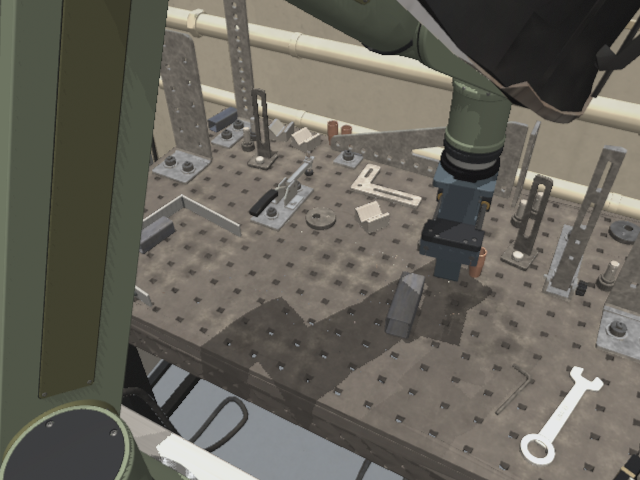

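```bash
python3 -m jog '[[0.06,0,0,0.045,0,0,0],[0.06,0,0,0.045,0,0,0],[0.06,0,0,0.03,0,0,0],[0.06,0,0,0.01,0,0,0],[0.06,0.008,0,0,0,0,0],[0.06,0.008,0,0,0,0,0],[0.06,0.004,0,0,0,0,0],[0.06,0.003,0,0,0,0,0],[0.06,0.003,0,0,0,0,0],[0.06,0.003,0,0,0,0,0],[0.06,0.003,0,0,0,0,0],[0.06,0.003,0,0,0,0,0]]'
python3 - <<'E'
from h import *
f=vision.grab_frame("wrist"); cv2.imwrite(f"pics/wrist6.png",f["color"])
E
```

```text
time_s: 15.58
ee_pos: [509.1, -194.9, 199.8]
ee_rot: [180.0, 0.0, 98.1]
force: [0.5, -2.3, 1.8]
gripper_width: 60.2
```

View pics/wrist6.png

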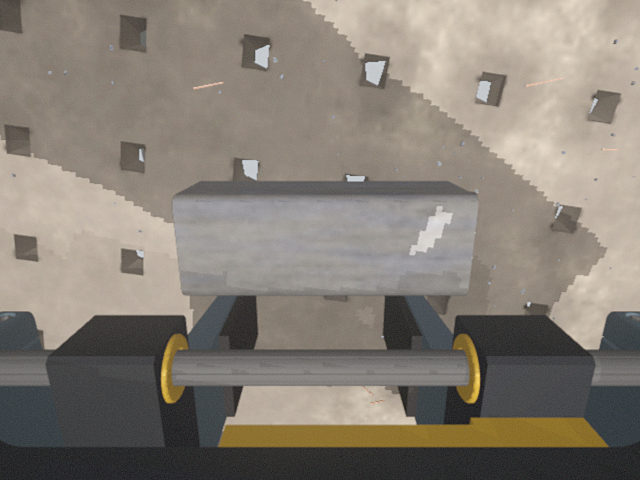

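```bash
python3 -m jog '[[0.06,0.003,0,0,0,0,0],[0.06,0.005,0,0,0,0,0],[0.06,0.007,0,0,0,0,-0.01],[0.06,0.009,0,0,0,0,-0.015],[0.06,0.01,0,0,0,0,-0.015],[0.06,0.01,0,0,0,0,-0.015],[0.06,0.01,0,0,0,0,-0.015],[0.06,0.01,0,0,0,0,-0.015],[0.06,0.01,0,0,0,0,-0.015],[0.06,0.01,0,0,0,0,0],[0.06,0.01,0,0,0,0,0],[0.06,0.01,0,0,0,0,0]]'
python3 -m jog '[[0.06,0.01,0,0,0,0,0],[0.06,0.01,0,0,0,0,0],[0.06,0.01,0,0,0,0,0],[0.06,0.01,0,0,0,0,0],[0.06,0.01,0,0,0,0,0],[0.06,0.01,0,0,0,0,0],[0.06,0.01,0,0,0,0,0],[0.06,0.01,0,0,0,0,0],[0.06,0.01,0,0,0,0,0],[0.06,0.009,0,0,0,0,0],[0.06,0.006,0,0,0,0,0],[0.06,0.004,0,0,0,0,0]]'
python3 - <<'E'
from h import *
f=vision.grab_frame("wrist"); cv2.imwrite(f"pics/wrist7.png",f["color"])
E
```

```text
time_s: 17.12
ee_pos: [488.3, -92.4, 199.7]
ee_rot: [-180.0, -0.0, 103.9]
force: [0.3, -1.1, -0.4]
gripper_width: 60.3
time_s: 18.62
ee_pos: [462.3, 13.1, 199.7]
ee_rot: [180.0, -0.0, 103.9]
force: [1.1, -0.8, -0.7]
gripper_width: 59.8
```

View pics/wrist7.png

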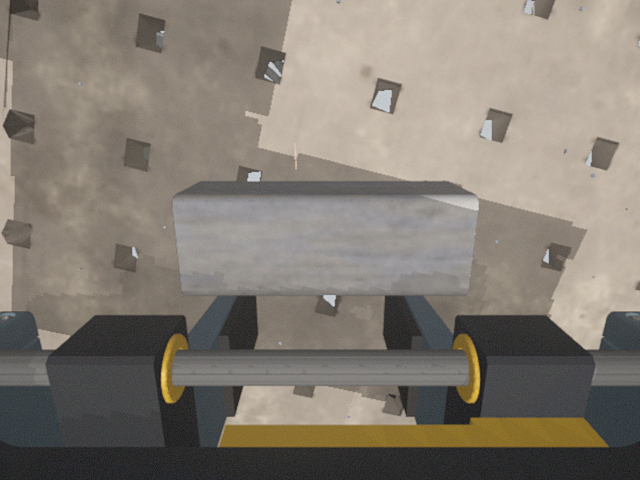

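```bash
python3 -m jog '[[0.06,0.005,0,0,0,0,0],[0.06,0.008,0,0,0,0,0],[0.06,0.01,0,0,0,0,0],[0.06,0.01,0,0,0,0,0],[0.06,0.01,0,0,0,0,0.01],[0.06,0.01,0,0,0,0,0.02],[0.06,0.01,0,0,0,0,0.02],[0.06,0.01,0,0,0,0,0.022],[0.06,0.01,0,0,0,0,0.022],[0.06,0.01,0,0,0,0,0.022],[0.06,0.008,0,0,0,0,0.022],[0.06,0.005,0,0,0,0,0.022]]'
python3 - <<'E'
from h import *
f=vision.grab_frame("wrist"); cv2.imwrite(f"pics/wrist8.png",f["color"])
E
```

```text
time_s: 20.18
ee_pos: [440.7, 117.1, 199.7]
ee_rot: [-180.0, 0.0, 94.7]
force: [-0.6, -2.8, 1.8]
gripper_width: 60.2
```

View pics/wrist8.png

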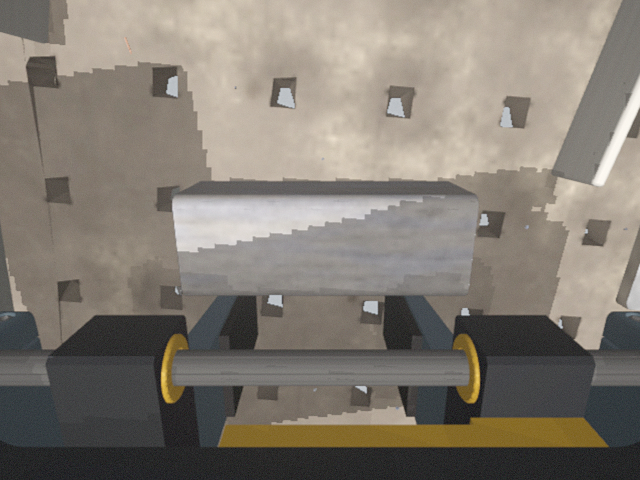

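```bash
python3 -m jog '[[0.06,0.006,0,0,0,0,0.02],[0.06,0.008,0,0,0,0,0.022],[0.06,0.01,0,0,0,0,0.022],[0.06,0.01,0,0,0,0,0.022],[0.06,0.01,0,0,0,0,0.022],[0.06,0.01,0,0,0,0,0.022],[0.06,0.01,0,0,0,0,0.022],[0.06,0.01,0,0,0,0,0.022],[0.06,0.01,0,0,0,0,0.022],[0.06,0.01,0,0,0,0,0.022],[0.06,0.01,0,0,0,0,0.02],[0.06,0.008,0,0,0,0,0]]'
python3 -m jog '[[0.06,0.006,0,0,0,0,0],[0.06,0.004,0,0,0,0,0],[0.06,0.002,0,0,0,0,0],[0.06,0,0,0,0,0,0]]'
python3 - <<'E'
from h import *
f=vision.grab_frame("wrist"); cv2.imwrite(f"pics/wrist9.png",f["color"])
E
```

```text
time_s: 21.72
ee_pos: [445.7, 228.6, 199.7]
ee_rot: [-180.0, 0.0, 81.1]
force: [-0.4, -1.4, 1.9]
gripper_width: 59.9
time_s: 22.22
ee_pos: [447.6, 240.1, 199.7]
ee_rot: [180.0, -0.0, 81.1]
force: [0.4, 0.5, 0.2]
gripper_width: 60.2
```

View pics/wrist9.png

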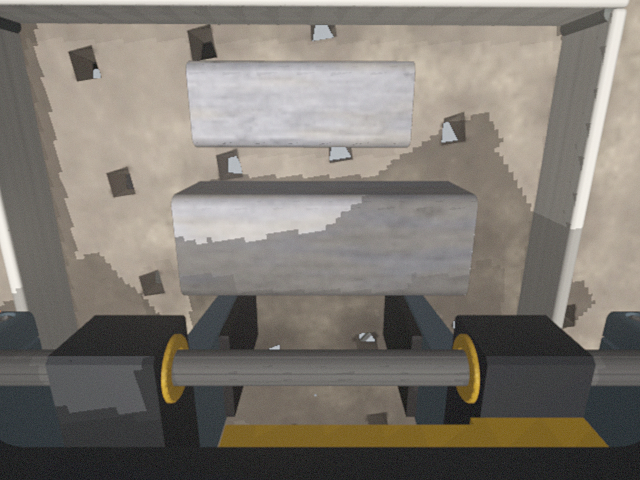

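Both are square and side by side in the bay. I'll back off, lift clear and check.

```bash
python3 -m jog '[[0.06,-0.01,0,0,0,0,0],[0.06,-0.02,0,0,0,0,0],[0.06,-0.02,0,0,0,0,0],[0.06,0,0,-0.03,0,0,0],[0.06,0,0,-0.05,0,0,0],[0.06,0,0,-0.05,0,0,0],[0.06,0,0,-0.03,0,0,0],[0.06,-0.05,0,0,0,0,0],[0.06,-0.05,0,0,0,0,0],[0.06,-0.04,0,0,0,0,0],[0.06,0,0,0,0,0,0],[0.06,0,0,0,0,0,0]]'
python3 - <<'E'
from h import *
f=tubes("top"); cv2.imwrite(f"pics/top10.png",f["color"]); tubes("scene")
for c in ("top","scene"):
  for l in ["v_block_1","bolt","disc","nozzle"]:
    print(c,l,[(round(r["p"],2),np.round(r["location"]).tolist()) for r in vision.find_in(c,l)][:3])
E
```

```text
time_s: 23.78
ee_pos: [417.8, 51.8, 359.7]
ee_rot: [180.0, -0.0, 81.0]
force: [-0.1, 0.3, 0.3]
gripper_width: 59.9
top tube_1_center 0.75 1332 ztop 41.2 [[452.2, 277.5], [41.0, 109.5], 81.6, [[395.0, 265.20001220703125], [503.3999938964844, 249.1999969482422], [509.3999938964844, 289.79998779296875], [401.0, 305.70001220703125]]]
top tube_2_center 0.56 195 ztop 56.2 [[645.7, -247.1], [23.2, 23.9], 27.5, [[629.9000244140625, -241.8000030517578], [640.9000244140625, -263.1000061035156], [661.5, -252.39999389648438], [650.5, -231.10000610351562]]]
scene tube_1_center 0.63 1598 ztop 41.8 [[454.0, 277.2], [41.7, 110.2], 81.0, [[396.3999938964844, 265.1000061035156], [505.20001220703125, 248.0], [511.70001220703125, 289.20001220703125], [402.8999938964844, 306.3999938964844]]]
scene tube_2_center 0.88 497 ztop 32.2 [[447.7, 326.8], [91.6, 42.1], 4.2, [[400.5, 344.3999938964844], [403.5, 302.3999938964844], [494.8999938964844, 309.20001220703125], [491.79998779296875, 351.20001220703125]]]
top v_block_1 [(0.86, [695.0, -24.0, 26.0])]
top bolt [(0.69, [663.0, -142.0, 22.0])]
top disc [(0.81, [654.0, 67.0, 12.0]), (0.35, [454.0, 273.0, 35.0])]
top nozzle [(0.7, [647.0, -250.0, 44.0])]
scene v_block_1 [(0.68, [689.0, -27.0, 21.0])]
scene bolt [(0.55, [669.0, -149.0, 21.0])]
scene disc []
scene nozzle [(0.63, [643.0, -256.0, 43.0]), (0.21, [445.0, 326.0, 32.0])]
```

View pics/top10.png

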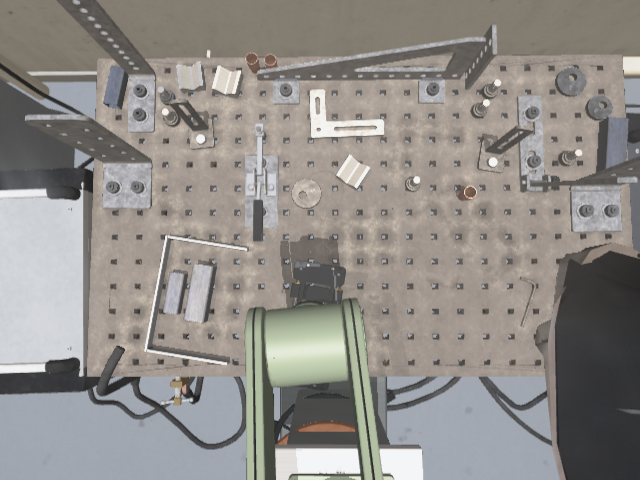

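```bash
python3 -c "
from workcell import ticket
print(ticket.job_done())"
```

```text
the job is handed in; nothing more can be done
None
```

Both offcuts are fully inside the scrap bay, and I handed the job in at about 24 s of the 72 s allowed. I swept the shorter offcut first and then the longer one. Each was pushed with both fingertips flat behind its long face, at about 80 mm/s or less, easing off to a stop.

**Offcuts in the bay:**
- The longer offcut's near edge is about 55 mm past the open side. The shorter one sits behind it, about 15 mm off the back wall.
- Both lie parallel to the back wall. Their measured tops are at 41 mm and 31–32 mm, so neither rolled over.
- The force readings I took during the pushes were about 3 N or less.

**Things to leave alone:** the V-block, bolt, disc and nozzle were found within about 8 mm of where they were at the start, which is within detection noise. In the top picture they look unmoved.

**Checks that failed or disagreed:**
- In the last top view the network took the nozzle for the shorter offcut.
- In the last scene view its outline of the shorter offcut came out too wide, and it missed the disc.
- An earlier check from both cameras, before the second sweep, and the final top picture both show the shorter offcut in place. The top camera also found the disc.

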